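Bring the pepper mill round to the front of the spice carousel and hold it

TASK

The spice carousel is locked and I need the pepper mill from it for the pan. Turn the brake selector on its board from the locked mark to the middle click position, the ring mark, so that the carousel runs free (never force it against the brake); then turn the carousel by the wooden handle on top of its post until the wooden mill stands squarely at the front, at the steel stud in the front edge of the board, and finish with the handle still gripped, holding the carousel still there while I lift the mill out: do not let go. Leave the jars, the garlic and the mill untouched in their hoops, and do not disturb the tin or the egg timer.

Things in the scene. Friction and masses are not known exactly. Their poses are not given: they have to be found in the camera images.
- station: Fixed paddle-shaped wooden board, 18 mm thick, under carousel and selector. Origin on the carousel's vertical turning axis, at worktop height (z = 0). Its front is its own -x side (yaw -0.1 to 0.3). A disc of 232 mm diameter round the axis with a tongue, 104 mm wide, along +y to a round end at y = 0.252. The selector's axis is at x = 0, y = 0.200.
- front_mark (a point): The front mark: a round steel stud, 14 mm across, let into the front edge of the board, 20 mm above the worktop, at x = -0.107, y = 0 of the station. The mill stands squarely at the front when it is on the line from the turning axis to this stud, so at about x = -0.062, y = 0 of the station.
- carousel: Round wooden turntable, 196 mm diameter, turns about the station's z axis, endlessly either way and very easily once the brake is free; locked, it is held. Origin on the axis, 24 mm above the worktop; deck 36 mm above the worktop. Four wire hoops (63 mm inside, wire 42 mm above the deck), 90 degrees apart, centres 62 mm from the axis, hold the jars; a post carries the handle.
- handle (a point): Grip point in the middle of the carousel's wooden handle, on the turning axis, 246 mm above the worktop, above everything that stands on the carousel. The handle is an upright paddle with rounded edges, 74 mm long (this point's x), 15 mm thick (its y), from 220 to 264 mm above the worktop; rigid with the carousel and turning with it. Grip it from above across its thickness.
- mill: Turned wooden pepper mill, waisted, with a round head, 58 mm diameter, 170 mm tall: the tallest thing on the carousel, top 206 mm above the worktop. Loose in one of the hoops, never the one that starts nearest the front, with 2 to 3 mm play all round. Origin in the centre of its underside, z up; its yaw means nothing.
- selector (a joint): Angle (rad) of the brake selector knob about its own vertical axis; grows as it turns clockwise seen from above. Three click positions held by a spring detent (about 0.15 N m): 0 = locked (bar mark, the start), 0.8 = free (ring mark, the middle one), 1.6 = light drag (dot mark); stops just beyond 0 and 1.6. The brake's spring helps it along from locked to free.
- selector_grip (a point): Grip point of the selector, on its axis, 41 mm above the worktop. The knob is a dark bar 50 mm long (this point's x; its end with a short steel line, at +x, is the pointer), 12 mm thick (its y), from 28 to 53 mm above the worktop, on a round skirt of 48 mm diameter. At 0.8 the pointer points along the station's +y, away from the carousel. Grip the bar from above across its thickness.
- jar_front: Spice jar with a dark cap, 41 mm diameter, 105 mm tall, loose in the hoop that starts nearest the front; origin in the centre of its underside.
- jar_a: Another spice jar of that size, loose in another hoop; origin in the centre of its underside.
- garlic: Garlic bulb, 56 mm, loose in another hoop; origin in the centre of its underside.
- tin: Low round food tin, 86 mm diameter, 40 mm tall, loose on the worktop behind the tongue of the board; a bystander. Origin in the centre of its underside.
- timer: Round egg timer, 61 mm diameter, 63 mm tall, loose on the worktop to the left of the board; a bystander. Origin in the centre of its underside.
There are look-alikes about, which are no part of the job. Leave any pink look-alike of the mill alone.

How it is judged:
By the outcome, as a careful person would: the job done as asked, in the order asked, and still so for the second after the job is handed in, while the arm keeps its last pose, push and grip.
It also fails if it takes over 64 s, if anything falls off the work surface, if the arm or the gripper's body presses on something with over 40 N, if the wrist force passes 120 N, or if a joint passes its speed limit or range.

ROBOT

A 6-joint arm with a two-finger parallel gripper is mounted at the origin on a cart in front of the work surface, level with it; the furniture and walls round the work are solid. World frame = base frame: x ahead of the robot, y to its left, z up, the work surface at z = 0. Lengths are in m, angles in degrees, forces in N, time in s.
With the tool pointing down it reaches from about 0.4 to 0.825 m from the base axis. Payload 7 kg.
Tool frame: the origin (TCP) lies midway between the tips of the shut fingers; the grasp point (between the pads) lies 19 mm behind it; z points along the fingers, y is the line along which they close (so a half turn about z gives the same grasp; the last joint's range is limited). The gripper opens to 88 mm and grips with 3 to 60 N. Pads are 19 mm wide; open, the fingers measure 130 mm over their backs; the gripper's body (78 mm by 193 mm) begins 47 mm behind the grasp point.
Start: joints at [90.132, 20.546, 0.682, 0, -70.136, -16.507], TCP at [0.19, 0.648, 0.227] pointing down, gripper open.
Joint ranges: [-176.03, 176.03], [-82.01, 121.73], [-58.28, 71.71], [-173.87, 95.51], [-174.79, -0.11], [-173.66, 173.66]. Speed limits (degrees/s): [136.94, 136.94, 172.46, 180, 180, 180].

INTERFACE

Orientations are given as [roll, pitch, yaw] about the fixed x, y, z axes, in that order (R = Rz(yaw) Ry(pitch) Rx(roll)).
In Python, from plant import telemetry, viewer, workorder gives the robot as it stands. The module is installed in compiled form; this text tells all that it offers.
- The arm moves only by the tool carry_out, never from a script. Its argument "rows" is a list of rows, each a list of 6 numbers: the shift along the tool's x, y, z in m, then the turn, a rotation vector about the tool's x, y, z in rad. In form: [[tx, ty, tz, ax, ay, az], ...]. A call has 1 to 8 rows; each row is the pose to reach, as a shift and turn from the pose commanded when the call began, along the tool's axes at that moment; what a row does not reach only later rows make up. A row lasts 1/8 s, in which the tool goes at most 62.5 mm and 10.7 degrees, less where a joint would pass 70% of its speed; a pose out of reach is approached as far as the arm can. A call with a gripper value outside its range is refused whole. "grip" is the gripper's target within -1 to 1 (fully open at 1, half-way at 0, shut at -1), set as the call begins (left out, the last holds). The fingers move at their own pace and stop on an object; the grip force is fixed at half the most. Time passes only in rows, so rows that repeat a pose let the fingers close. It gives the time, the measured TCP pose, the force, the opening and the grip force at its end, in the units of the state.
- telemetry.get_obs(): the state, without advancing time (a new reading comes with each control period).
- viewer.snapshot(name): name is "scene" or "top"; returns the picture (384x512x3 uint8, red, green, blue); there is no depth.
- viewer.camera_info(name): a dict with "intrinsics" (3x3 intrinsics, pixels), "extrinsics" (4x4, takes a point from camera to world coordinates). Camera axes: x right, y down, z forward; pixel columns grow to the right and rows downward; lengths in m; the calibration is good to about 2 mm. A picture is of the moment at which its call begins. camera_info takes no time and is no camera call.
- workorder.close_job(): hands the job in; it is judged then, once.
The state is a dict: "clock": time; "joint_pos": joint angles; "qvel": joint speeds; "tau": joint torques, N m; "tool_pos": TCP position; "orientation": TCP orientation; "force": force on the tool from outside, world axes, zero at the start; "moment": the same for the moment, N m; "opening": finger opening in m; "gripper_force": force on a finger pad.
Only numpy, scipy, OpenCV 4.12 (cv2) and the standard library are available. Lean on these libraries where they do the work, as an engineer would, in place of code of your own. Each camera call takes 0.05 s, during which the arm holds its last target. There are 200 camera calls.

## Working session

There is one attempt and no reset: what is moved stays moved. The work goes in short steps, Python scripts to look and compute and a tool call to move; the robot and the scene stay as the last step left them, time stands still between calls to the robot, and variables do not carry over. Pictures are saved under pics/ and viewed, at most 10 in all, crops included, and the job is handed in when it is done.

Besides the shell and the picture viewer there is one more tool, called after "Call:" in YAML: its name, and indented under it one key for each argument. carry_out: Moves the arm, as the interface text tells. Its arguments: {"type":"object","properties":{"rows":{"type":"array"},"grip":{"type":"number"}},"required":["rows"]}

```bash
mkdir -p pics; python3 - <<'E'
from plant import telemetry, viewer
import cv2,numpy as np
np.set_printoptions(precision=4,suppress=True)
print(telemetry.get_obs())
for n in("scene","top"):
    im=viewer.snapshot(n); np.save(f"pics/{n}0.npy",im); cv2.imwrite(f"pics/{n}0.png",cv2.resize(im[:,:,::-1],(768,576),interpolation=cv2.INTER_CUBIC))
    c=viewer.camera_info(n); print(n,c["intrinsics"],c["extrinsics"])
E
```

```text
{'clock': 0.0, 'joint_pos': array([ 90.1307,  20.5896,   0.633 ,  -0.0189, -70.1364, -16.5075]), 'qvel': array([ 0.0207, -0.0232, -0.0419,  0.0298,  0.1312,  0.0064]), 'tau': array([  0.0001, -58.2722,  29.3058,   6.9973,   0.007 ,  -0.0001]), 'tool_pos': array([0.1902, 0.6471, 0.2256]), 'orientation': array([179.9058,  -0.0094, -16.3833]), 'force': array([-0.7262, -0.003 , -0.3681]), 'moment': array([ 0.055 , -0.0194, -0.0393]), 'gripper_force': 0.0, 'opening': 0.08778894119926962}
scene [[384.9219   0.     251.7334]
 [  0.     384.9219 189.9093]
 [  0.       0.       1.    ]] [[-0.9987 -0.0385  0.0328  0.5294]
 [-0.0493  0.8873 -0.4586  0.4713]
 [-0.0115 -0.4596 -0.888   1.0147]
 [ 0.      0.      0.      1.    ]]
top [[381.3111   0.     255.4594]
 [  0.     381.3111 187.3195]
 [  0.       0.       1.    ]] [[ 0.3701 -0.9085  0.1941  0.3643]
 [-0.929  -0.3608  0.0825 -0.0503]
 [-0.0049 -0.2108 -0.9775  1.101 ]
 [ 0.      0.      0.      1.    ]]
```

View pics/scene0.png

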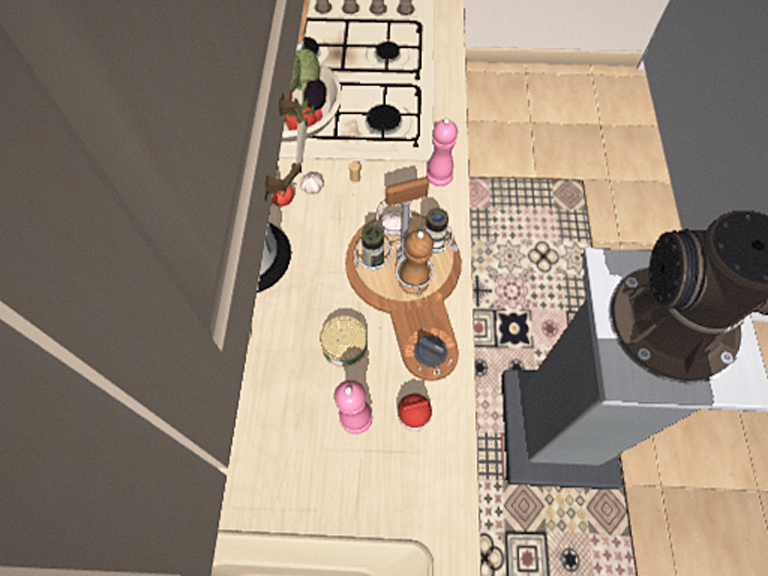

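View pics/top0.png

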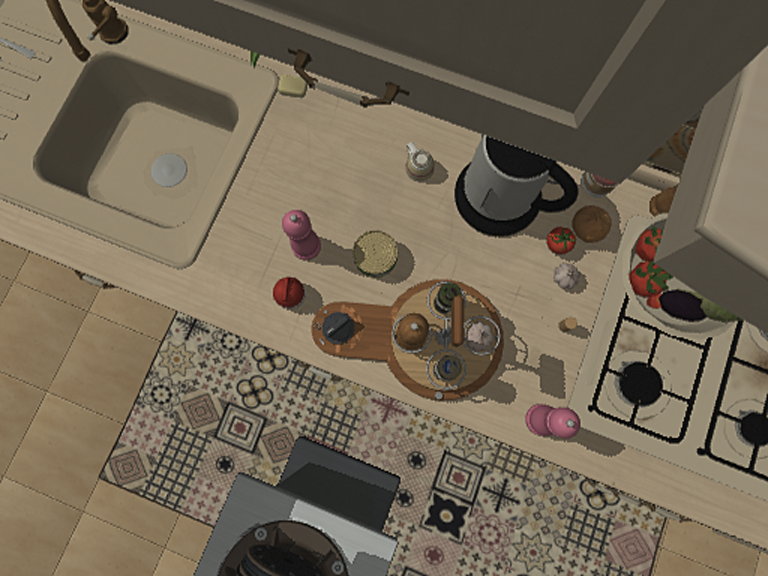

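```bash
cat > h.py <<'E'
import numpy as np,cv2
from plant import telemetry, viewer
np.set_printoptions(precision=4,suppress=True)
def ray(n,p):
    c=viewer.camera_info(n);E=np.array(c["extrinsics"])
    d=E[:3,:3]@np.linalg.inv(c["intrinsics"])@[p[0],p[1],1]
    return E[:3,3],d/np.linalg.norm(d)
def plane(n,p,z):
    o,d=ray(n,p);return o+d*(z-o[2])/d[2]
def tri(ps,pt):
    A=[];b=[]
    for n,p in(("scene",ps),("top",pt)):
        o,d=ray(n,p);P=np.eye(3)-np.outer(d,d);A.append(P);b.append(P@o)
    A=np.vstack(A);b=np.hstack(b);x,*_=np.linalg.lstsq(A,b,rcond=None)
    return x,np.linalg.norm(A@x-b)
def proj(n,P):
    c=viewer.camera_info(n);q=np.linalg.inv(c["extrinsics"])@[*P,1];u=c["intrinsics"]@q[:3];return u[:2]/u[2]
def crop(n,tag,x0,y0,w,h,s,im=None):
    if im is None: im=viewer.snapshot(n)
    cv2.imwrite(f"pics/{tag}.png",cv2.resize(im[y0:y0+h,x0:x0+w,::-1],None,fx=s,fy=s,interpolation=cv2.INTER_CUBIC))
    return im
E
python3 - <<'E'
from h import *
crop("scene","sc",220,105,100,155,3.85,np.load("pics/scene0.npy"))
crop("top","tc",200,180,140,92,5.6,np.load("pics/top0.npy"))
E
```

```text
(no output)
```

View pics/sc.png

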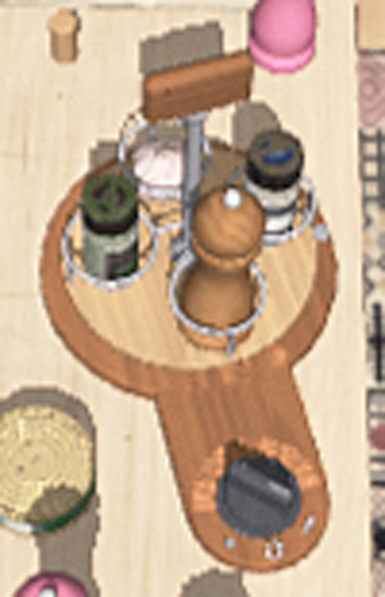

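View pics/tc.png

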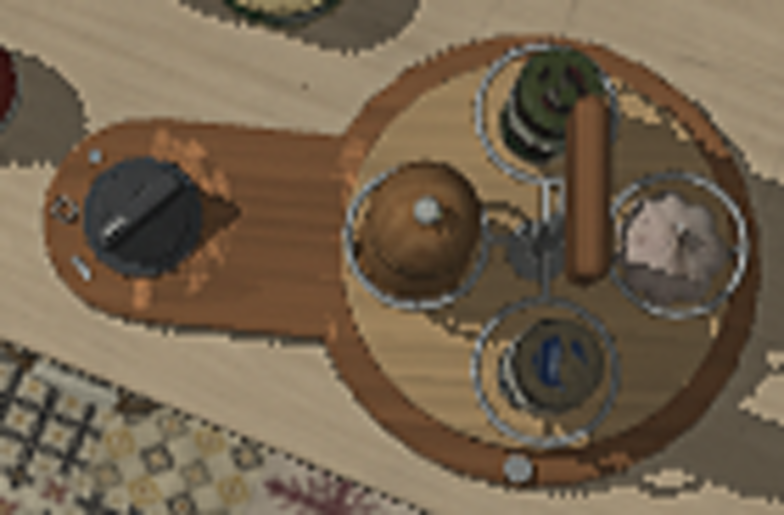

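```bash
python3 - <<'E'
from h import *
S=lambda u,v:(220+u/3.85-.4,105+v/3.85-.4)
T=lambda u,v:(200+u/5.6-.4,180+v/5.6-.4)
for k,a,b in [("handle far end",(145,82),(590,99)),("handle near end",(251,55),(588,280)),("stud",(321,233),(517,468)),("mill knob",(232,198),(428,210)),
 ("skirt",(260,497),(144,217)),("pointer end",(297,497),(113,232)),("other end",(232,463),(178,182)),("ring",(273,549),(65,208)),("bar",(308,523),(82,267)),("dot",(231,543),(95,157)),("wirejoint",(180,250),(525,255))]:
    x,e=tri(S(*a),T(*b)); print(k,x,"err",round(e,4))
A=[plane("top",T(*p),.036) for p in ((418,234),(546,113),(546,371),(679,245))]
for p in ((418,234),(546,113),(546,371),(679,245)): print(plane("top",T(*p),.078))
# deck-plane board circle
for p in ((82,267),(65,208),(95,157)): print("mark",plane("top",T(*p),.018))
print("skirt", plane("top",T(144,217),.028), "stud",plane("top",T(517,468),.02), plane("scene",S(321,233),.02))
E
```

```text
handle far end [ 0.5515 -0.0912  0.2618] err 0.0014
handle near end [ 0.4846 -0.1157  0.2602] err 0.0027
stud [ 0.4162 -0.1333  0.0192] err 0.0003
mill knob [ 0.4939 -0.0466  0.2013] err 0.0003
skirt [0.4628 0.0877 0.0181] err 0.0007
pointer end [0.4433 0.0966 0.048 ] err 0.0069
other end [0.4835 0.0747 0.0472] err 0.0007
ring [0.4527 0.1266 0.0188] err 0.0003
bar [0.4282 0.1066 0.0198] err 0.0003
dot [0.4825 0.1229 0.0175] err 0.0002
wirejoint [ 0.5201 -0.1005  0.0374] err 0.0086
[ 0.4989 -0.0457  0.078 ]
[ 0.577  -0.0823  0.078 ]
[ 0.4605 -0.1256  0.078 ]
[ 0.5402 -0.164   0.078 ]
mark [0.4281 0.1069 0.018 ]
mark [0.4526 0.1268 0.018 ]
mark [0.4825 0.1228 0.018 ]
skirt [0.4624 0.0862 0.028 ] stud [ 0.4159 -0.1331  0.02  ] [ 0.4164 -0.1328  0.02  ]
```

```bash
cat >> h.py <<'E'
from scipy.spatial.transform import Rotation as R
def delta(pos,yaw):
    o=telemetry.get_obs(); Rt=R.from_euler("xyz",o["orientation"],degrees=True); T=R.from_euler("xyz",[180,0,yaw],degrees=True)
    return np.r_[Rt.inv().apply(np.array(pos)-o["tool_pos"]),(Rt.inv()*T).as_rotvec()]
E
python3 - <<'E'
from h import *
print("above sel",delta([.4625,.0885,.16],-28))
print("pinkmill base",plane("top",(306/1.5,248/1.5),.02)," head",plane("top",(296/1.5,223/1.5),.15),"timer",plane("top",(288/1.5,292/1.5),.03),"tin",plane("top",(376/1.5,252/1.5),.04))
E
```

```text
above sel [ 0.4188  0.4591  0.0665  0.0015 -0.0003  0.2028]
pinkmill base [0.5845 0.2059 0.02  ]  head [0.593  0.2091 0.15  ] timer [0.4898 0.201  0.03  ] tin [0.6227 0.0731 0.04  ]
```

Call:
carry_out:
  rows:
    - [0.03, 0.033, 0, 0, 0, 0.02]
    - [0.065, 0.07, 0, 0, 0, 0.04]
    - [0.1, 0.11, 0, 0, 0, 0.06]
    - [0.135, 0.15, 0, 0, 0, 0.08]
    - [0.17, 0.19, 0, 0, 0, 0.1]
    - [0.205, 0.23, 0, 0, 0, 0.12]
    - [0.24, 0.27, 0, 0, 0, 0.14]
    - [0.27, 0.3, 0, 0, 0, 0.16]
  grip: 1

```text
clock: 1.1
tool_pos: [0.365, 0.2816, 0.2266]
orientation: [-180.0, 0.0, -25.6]
force: [0.4, 0.5, -0.8]
opening: 0.0876
gripper_force: 0.0
```

```bash
python3 -c "
from h import *
o=telemetry.get_obs();print(o['tool_pos'],o['orientation'],o['joint_pos'],delta([.4625,.0885,.12],-28))"
```

```text
[0.365  0.2816 0.2266] [-179.9985    0.0078  -25.5921] [ 62.2282  -0.0947 -25.0749  -0.0087 -65.0186   2.1834] [ 0.1714  0.132   0.1065 -0.      0.0001  0.042 ]
```

Call:
carry_out:
  rows:
    - [0.03, 0.02, 0, 0, 0, 0.01]
    - [0.06, 0.045, 0, 0, 0, 0.02]
    - [0.09, 0.07, 0, 0, 0, 0.03]
    - [0.12, 0.095, 0.02, 0, 0, 0.042]
    - [0.15, 0.118, 0.05, 0, 0, 0.042]
    - [0.171, 0.132, 0.08, 0, 0, 0.042]
    - [0.171, 0.132, 0.106, 0, 0, 0.042]
    - [0.171, 0.132, 0.106, 0, 0, 0.042]

```text
clock: 2.1
tool_pos: [0.4608, 0.0896, 0.1188]
orientation: [179.8, 0.1, -28.0]
force: [-0.2, 1.2, 0.2]
opening: 0.0878
gripper_force: 0.0
```

```bash
python3 -c "
from h import *
o=telemetry.get_obs();print(o['tool_pos'],o['orientation'],o['joint_pos'],delta([.4625,.0883,.032],-28))
a=crop('scene','s1',200,80,140,190,3)
b=crop('top','t1',180,160,170,120,3)
A=cv2.imread('pics/s1.png');B=cv2.imread('pics/t1.png');B=cv2.resize(B,(380,int(B.shape[0]*380/B.shape[1])))
B=cv2.copyMakeBorder(B,0,A.shape[0]-B.shape[0],0,0,0)
cv2.imwrite('pics/st1.png',np.hstack([A,B]))"
```

```text
[0.4608 0.0896 0.1188] [179.7716   0.1391 -28.0168] [ 35.102    7.2348 -32.8782  -0.0271 -50.1536  26.8989] [ 0.0023 -0.      0.0868  0.004   0.0024 -0.0003]
```

View pics/st1.png

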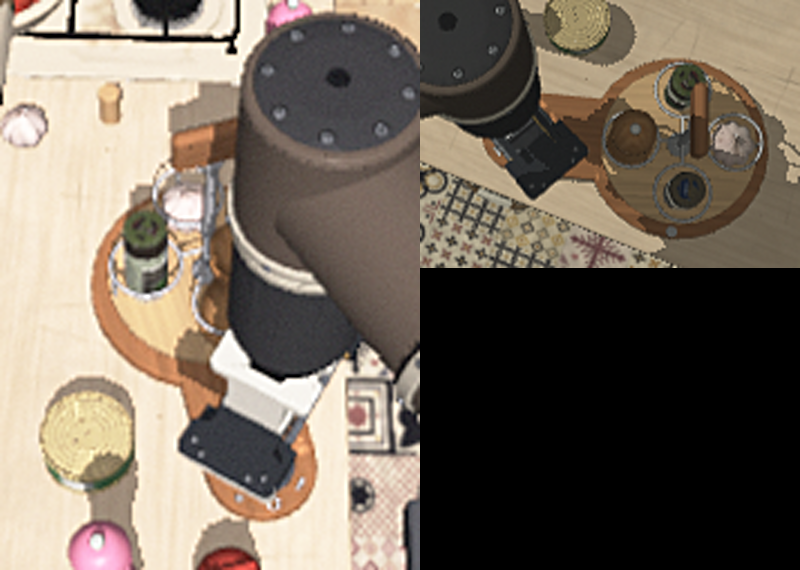

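Call:
carry_out:
  rows:
    - [0.002, 0, 0.02, 0.004, 0.002, 0]
    - [0.002, 0, 0.04, 0.004, 0.002, 0]
    - [0.002, 0, 0.058, 0.004, 0.002, 0]
    - [0.002, 0, 0.073, 0.004, 0.002, 0]
    - [0.002, 0, 0.083, 0.004, 0.002, 0]
    - [0.002, 0, 0.086, 0.004, 0.002, 0]
    - [0.002, 0, 0.086, 0.004, 0.002, 0]

```text
clock: 3.08
tool_pos: [0.4642, 0.0902, 0.035]
orientation: [-179.7, -0.1, -27.9]
force: [0.4, -0.5, 0.3]
opening: 0.0871
gripper_force: 0.0
```

```bash
python3 -c "
from h import *
o=telemetry.get_obs();print(o['tool_pos'],o['orientation'],o['force'],o['moment'],delta([.4625,.0883,.032],-28))"
```

```text
[0.4642 0.0902 0.035 ] [-179.7401   -0.1367  -27.9276] [ 0.387  -0.5301  0.3122] [ 0.0072 -0.0106  0.0051] [-0.0007  0.0025  0.003  -0.0045 -0.0024  0.0013]
```

Call:
carry_out:
  rows:
    - [-0.001, 0.0025, 0.002, -0.004, -0.002, 0]
    - [-0.001, 0.0025, 0.002, -0.004, -0.002, 0]
    - [-0.001, 0.0025, 0.002, -0.004, -0.002, 0]
    - [-0.001, 0.0025, 0.002, -0.004, -0.002, 0]
    - [-0.001, 0.0025, 0.002, -0.004, -0.002, 0]
    - [-0.001, 0.0025, 0.002, -0.004, -0.002, 0]
    - [-0.001, 0.0025, 0.002, -0.004, -0.002, 0]
    - [-0.001, 0.0025, 0.002, -0.004, -0.002, 0]
  grip: -1

```text
clock: 4.08
tool_pos: [0.4619, 0.0882, 0.0326]
orientation: [-180.0, -0.0, -27.9]
force: [-0.1, -0.2, -0.8]
opening: 0.0132
gripper_force: 0.0
```

```bash
python3 -c "
from h import *
o=telemetry.get_obs();print(o['tool_pos'],o['orientation'],o['force'],o['moment'],o['opening'],delta([.4625,.0883,.032],-28))"
```

```text
[0.4619 0.0882 0.0326] [-179.9992   -0.0007  -27.9438] [-0.1133 -0.1576 -0.766 ] [0.0202 0.0048 0.0144] 0.013163213086273771 [ 0.0005 -0.0004  0.0006 -0.     -0.      0.001 ]
```

Still just closing (13.2 mm, no force yet); one more row of holding.

Call:
carry_out:
  rows:
    - [0, 0, 0, 0, 0, 0]
    - [0, 0, 0, 0, 0, 0]
    - [0, 0, 0, 0, 0, 0]

```text
clock: 4.45
tool_pos: [0.4621, 0.0885, 0.0326]
orientation: [-180.0, -0.0, -27.9]
force: [0.2, 3.0, -1.2]
opening: 0.0119
gripper_force: 30.0
```

```bash
python3 -c "
from h import *
o=telemetry.get_obs();print(o['tool_pos'],o['orientation'],o['force'],o['moment'],o['opening'],o['gripper_force'])"
```

```text
[0.4621 0.0885 0.0326] [-179.9622   -0.013   -27.9426] [ 0.2143  3.022  -1.1847] [ 1.3495 -0.0656  0.017 ] 0.011936815355004788 29.981318414211273
```

Call:
carry_out:
  rows:
    - [0, 0, 0, 0, 0, 0.1]
    - [0, 0, 0, 0, 0, 0.22]
    - [0, 0, 0, 0, 0, 0.34]
    - [0, 0, 0, 0, 0, 0.46]
    - [0, 0, 0, 0, 0, 0.58]
    - [0, 0, 0, 0, 0, 0.7]
    - [0, 0, 0, 0, 0, 0.79]
    - [0, 0, 0, 0, 0, 0.8]

```text
clock: 5.45
tool_pos: [0.4632, 0.0893, 0.0326]
orientation: [-179.8, 0.1, -73.8]
force: [3.6, 6.6, -7.2]
opening: 0.0119
gripper_force: 30.0
```

Call:
carry_out:
  rows:
    - [0, 0, 0, 0, 0, 0]
    - [0, 0, 0, 0, 0, 0]

```text
clock: 5.7
tool_pos: [0.4633, 0.0894, 0.0326]
orientation: [-179.8, 0.1, -73.8]
force: [3.3, 6.8, -7.2]
opening: 0.0117
gripper_force: 30.0
```

```bash
python3 -c "
from h import *
o=telemetry.get_obs();print(o['tool_pos'],o['orientation'],o['force'],o['moment'],o['opening'],o['gripper_force'])"
```

```text
[0.4633 0.0894 0.0326] [-179.8403    0.0529  -73.7574] [ 3.2619  6.7767 -7.1904] [ 2.0668 -1.3362  0.0088] 0.011749543505677551 29.98665153980255
```

Call:
carry_out:
  rows:
    - [0, 0, 0, 0, 0, 0]
    - [0, 0, 0, 0, 0, 0]
    - [0, 0, 0, 0, 0, 0]
    - [0, 0, 0, 0, 0, 0]
    - [0, 0, -0.01, 0, 0, 0]
    - [0, 0, -0.03, 0, 0, 0]
    - [0, 0, -0.07, 0, 0, 0]
    - [0, 0, -0.12, 0, 0, 0]
  grip: 0

```text
clock: 6.7
tool_pos: [0.4612, 0.0877, 0.1539]
orientation: [179.9, -0.0, -73.8]
force: [0.9, 1.2, 0.6]
opening: 0.0439
gripper_force: 0.0
```

Call:
carry_out:
  rows:
    - [0, 0, -0.06, 0, 0, 0]
    - [0, 0, -0.12, 0, 0, 0]
    - [0, 0, -0.17, 0, 0, 0]
    - [-0.05, 0, -0.17, 0, 0, -0.1]
    - [-0.1, 0, -0.17, 0, 0, -0.2]
    - [-0.12, 0, -0.17, 0, 0, -0.2]

```text
clock: 7.45
tool_pos: [0.4274, 0.2049, 0.3234]
orientation: [-179.9, 0.0, -62.2]
force: [1.0, -0.2, -0.3]
opening: 0.0438
gripper_force: 0.0
```

```bash
python3 -c "
from h import *
o=telemetry.get_obs();print(o['clock'],o['tool_pos'],o['orientation'],o['joint_pos'],o['opening'])
a=crop('scene','s2',210,100,120,160,3.3)
b=crop('top','t2',190,170,160,110,3)
A=cv2.imread('pics/s2.png');B=cv2.imread('pics/t2.png');B=cv2.resize(B,(400,int(B.shape[0]*400/B.shape[1])))
B=cv2.copyMakeBorder(B,0,A.shape[0]-B.shape[0],0,0,0)
cv2.imwrite('pics/st2.png',np.hstack([A,B]))"
```

```text
7.45 [0.4274 0.2049 0.3234] [-179.9453    0.0314  -62.1587] [ 49.4692  -1.8986 -14.1721  -0.0092 -77.6641 -21.6259] 0.043811696865516524
```

View pics/st2.png

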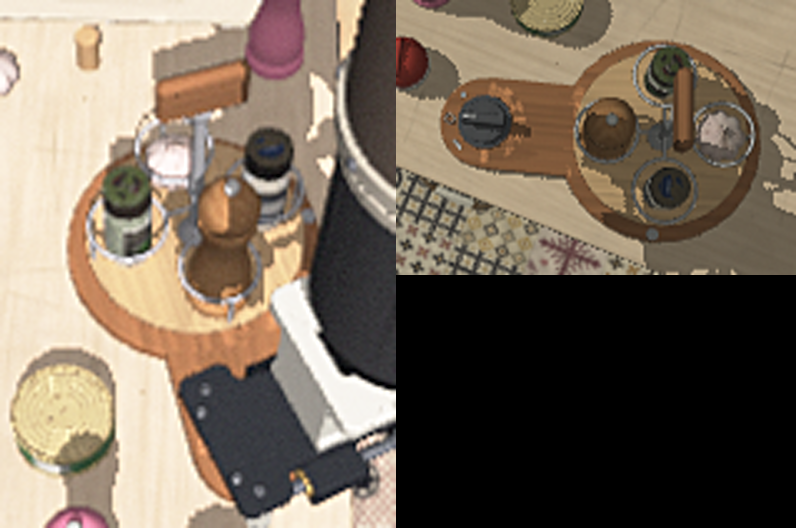

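```bash
python3 -c "
from h import *
d=delta([.518,-.1035,.31],-159.9);print(d, plane('top',(495/1.5,210/1.5),.02),plane('top',(510/1.5,160/1.5),.2))
S=lambda u,v:(210+u/3.3-.4,100+v/3.3-.4)
T=lambda u,v:(190+(u-396)/2.5-.4,170+v/2.5-.4)
print(tri(S(155,85),T(684,66)),tri(S(248,65),T(684,151)),tri(S(230,186),T(612,120)))
"
```

```text
[ 0.3148  0.0639  0.013  -0.0001  0.0007  1.7054] [ 0.7947 -0.112   0.02  ] [ 0.816  -0.0958  0.2   ]
(array([ 0.5532, -0.0896,  0.2659]), np.float64(0.001316820731932012)) (array([ 0.4844, -0.1167,  0.2573]), np.float64(0.0028803690654451665)) (array([ 0.4942, -0.0473,  0.1998]), np.float64(0.001964901783869312))
```

Call:
carry_out:
  rows:
    - [0.04, 0.008, 0.0, 0, 0, 0.17]
    - [0.08, 0.016, 0.0, 0, 0, 0.34]
    - [0.12, 0.024, 0.0, 0, 0, 0.51]
    - [0.16, 0.032, 0.0, 0, 0, 0.68]
    - [0.2, 0.04, 0.0, 0, 0, 0.85]
    - [0.24, 0.048, 0.0, 0, 0, 1.02]
    - [0.28, 0.057, 0.0, 0, 0, 1.19]
    - [0.315, 0.064, 0.0, 0, 0, 1.36]

```text
clock: 8.55
tool_pos: [0.5176, -0.1076, 0.3231]
orientation: [-180.0, 0.0, -140.6]
force: [1.5, -0.5, 0.6]
opening: 0.0439
gripper_force: 0.0
```

```bash
python3 -c "
from h import *
print(delta([.518,-.1035,.29],-159.9))"
```

```text
[-0.0029  0.0029  0.0331 -0.0002  0.0002  0.3363]
```

Call:
carry_out:
  rows:
    - [-0.003, 0.003, 0, 0, 0, 0.17]
    - [-0.003, 0.003, 0, 0, 0, 0.336]
    - [-0.003, 0.003, 0.015, 0, 0, 0.336]
    - [-0.003, 0.003, 0.033, 0, 0, 0.336]
    - [-0.003, 0.003, 0.033, 0, 0, 0.336]

```text
clock: 9.18
tool_pos: [0.517, -0.1014, 0.2878]
orientation: [179.9, -0.2, -159.3]
force: [0.2, -0.2, -0.5]
opening: 0.0434
gripper_force: 0.0
```

```bash
python3 -c "
from h import *
o=telemetry.get_obs();print(o['tool_pos'],o['orientation'],o['joint_pos'],delta([.5182,-.1035,.229],-159.9))
a=crop('scene','s3',220,80,110,150,3.6)
b=crop('top','t3',190,150,160,130,3)
A=cv2.imread('pics/s3.png');B=cv2.imread('pics/t3.png');B=cv2.resize(B,(400,int(B.shape[0]*400/B.shape[1])))
B=cv2.copyMakeBorder(B,0,A.shape[0]-B.shape[0],0,0,0)
cv2.imwrite('pics/st3.png',np.hstack([A,B]))"
```

```text
[ 0.517  -0.1014  0.2878] [ 179.9388   -0.1786 -159.3255] [ 10.2351   4.56   -12.0582  -0.029  -73.5685 -79.5525] [-0.0005 -0.0025  0.0588  0.0011 -0.0031  0.01  ]
```

View pics/st3.png

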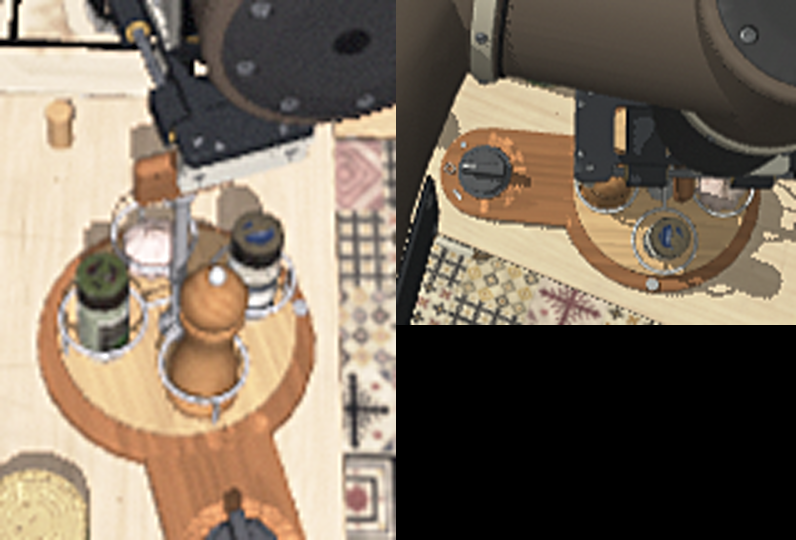

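Call:
carry_out:
  rows:
    - [0, -0.002, 0.012, 0, -0.002, 0.008]
    - [0, -0.002, 0.027, 0, -0.002, 0.008]
    - [0, -0.002, 0.042, 0, -0.002, 0.008]
    - [0, -0.002, 0.054, 0, -0.002, 0.008]
    - [0, -0.002, 0.058, 0, -0.002, 0.008]
    - [0, -0.002, 0.058, 0, -0.002, 0.008]

```text
clock: 10.02
tool_pos: [0.5191, -0.103, 0.2314]
orientation: [-180.0, 0.1, -160.0]
force: [-0.6, 0.2, 0.1]
opening: 0.0436
gripper_force: 0.0
```

```bash
python3 -c "
from h import *
o=telemetry.get_obs();print(o['tool_pos'],o['orientation'],o['force'],delta([.5182,-.1035,.229],-159.9))"
```

```text
[ 0.5191 -0.103   0.2314] [-179.9968    0.0923 -159.9519] [-0.5935  0.1578  0.122 ] [ 0.001  -0.0002  0.0024 -0.0001  0.0016 -0.0009]
```

Call:
carry_out:
  rows:
    - [0.001, 0, 0.001, 0, 0, 0]
    - [0.001, 0, 0.001, 0, 0, 0]
    - [0.001, 0, 0.001, 0, 0, 0]
    - [0.001, 0, 0.001, 0, 0, 0]
    - [0.001, 0, 0.001, 0, 0, 0]
    - [0.001, 0, 0.001, 0, 0, 0]
    - [0.001, 0, 0.001, 0, 0, 0]
    - [0.001, 0, 0.001, 0, 0, 0]
  grip: -1

```text
clock: 11.02
tool_pos: [0.5187, -0.1046, 0.2308]
orientation: [-179.9, 0.1, -160.0]
force: [3.4, -8.5, -3.0]
opening: 0.0149
gripper_force: 30.0
```

```bash
python3 -c "
from h import *
o=telemetry.get_obs();print(o['tool_pos'],o['orientation'],o['force'],o['moment'],o['opening'],o['gripper_force'])"
```

```text
[ 0.5187 -0.1046  0.2308] [-179.8775    0.1272 -159.9749] [ 3.3811 -8.4555 -2.9806] [-2.4191 -1.2439  0.0337] 0.014920635953925307 30.00364512205124
```

Call:
carry_out:
  rows:
    - [0, -0.0015, 0, 0, 0, 0]
    - [0, -0.0015, 0, 0, 0, -0.02]
    - [0, -0.0015, 0, 0, 0, -0.06]
    - [0, -0.0015, 0, 0, 0, -0.11]
    - [0, -0.0015, 0, 0, 0, -0.17]
    - [0, -0.0015, 0, 0, 0, -0.23]
    - [0, -0.0015, 0, 0, 0, -0.28]
    - [0, -0.0015, 0, 0, 0, -0.3]

```text
clock: 12.02
tool_pos: [0.5188, -0.1049, 0.2308]
orientation: [-179.9, 0.1, -142.7]
force: [-0.1, -2.6, 2.2]
opening: 0.015
gripper_force: 30.0
```

```bash
python3 -c "
from h import *
o=telemetry.get_obs();print(o['tool_pos'],o['orientation'],o['force'],o['moment'],o['opening'],o['gripper_force'])"
```

```text
[ 0.5188 -0.1049  0.2308] [-179.9321    0.117  -142.6912] [-0.1187 -2.5618  2.1732] [-0.5095 -0.1952 -0.0181] 0.015044643351576539 30.00138133764267
```

Turning freely, with little force. Continue.

Call:
carry_out:
  rows:
    - [0, 0, 0, 0, 0, -0.03]
    - [0, 0, 0, 0, 0, -0.09]
    - [0, 0, 0, 0, 0, -0.16]
    - [0, 0, 0, 0, 0, -0.23]
    - [0, 0, 0, 0, 0, -0.3]
    - [0, 0, 0, 0, 0, -0.37]
    - [0, 0, 0, 0, 0, -0.44]
    - [0, 0, 0, 0, 0, -0.51]

```text
clock: 13.02
tool_pos: [0.519, -0.1051, 0.2308]
orientation: [-179.9, 0.1, -113.4]
force: [2.5, -3.8, 1.6]
opening: 0.0151
gripper_force: 30.0
```

Call:
carry_out:
  rows:
    - [0, 0, 0, 0, 0, -0.07]
    - [0, 0, 0, 0, 0, -0.14]
    - [0, 0, 0, 0, 0, -0.21]
    - [0, 0, 0, 0, 0, -0.28]
    - [0, 0, 0, 0, 0, -0.34]
    - [0, 0, 0, 0, 0, -0.38]
    - [0, 0, 0, 0, 0, -0.4]
    - [0, 0, 0, 0, 0, -0.4]

```text
clock: 14.02
tool_pos: [0.5193, -0.1051, 0.2308]
orientation: [-179.8, -0.0, -90.6]
force: [3.2, -4.3, 1.1]
opening: 0.0152
gripper_force: 30.0
```

```bash
python3 -c "
from h import *
o=telemetry.get_obs();print(o['tool_pos'],o['orientation'],o['force'],o['moment'],o['joint_pos'])
a=crop('scene','s4',220,105,100,130,4)
b=crop('top','t4',240,160,110,130,4)
A=cv2.imread('pics/s4.png');B=cv2.imread('pics/t4.png')[:,:400]
cv2.imwrite('pics/st4.png',np.hstack([A,B]))"
```

```text
[ 0.5193 -0.1051  0.2308] [-179.8312   -0.0039  -90.5712] [ 3.1661 -4.2728  1.0555] [-1.2864 -0.7428  0.023 ] [  9.805    6.5613 -17.3224   0.0375 -65.951  -10.3915]
```

View pics/st4.png

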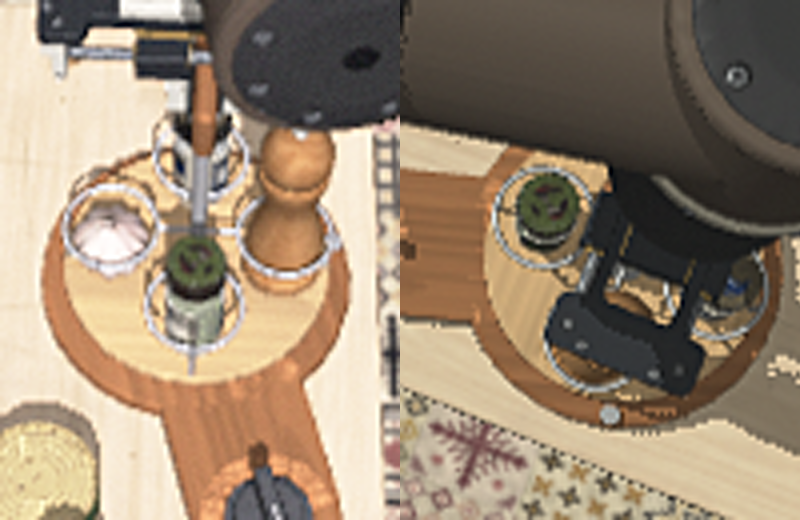

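```bash
cat > m.py <<'E'
from h import *
ax=np.array([.519,-.1045])
def ang(P): d=P[:2]-ax; return P,round(np.hypot(*d),4),round(np.degrees(np.arctan2(d[1],d[0]))%360,2)
E
python3 - <<'E'
from m import *
S=lambda u,v:(220+u/4-.4,105+v/4-.4)
T0=lambda u,v:(200+u/5.6-.4,180+v/5.6-.4)
S0=lambda u,v:(220+u/3.85-.4,105+v/3.85-.4)
print("stud",ang(plane("scene",S(334,242),.02)),ang(np.array([.4161,-.1331,.02])))
print("hoop now",ang(plane("scene",S(285,238),.078)))
print("knob now",ang(plane("scene",S(300,132),.2013)))
print("hoop start scene",ang(plane("scene",S0(219,300),.078)),"top",ang(plane("top",T0(418,234),.078)))
print("jar_a hoop",ang(plane("scene",S(195,307),.078)),"garlic hoop",ang(plane("scene",S(111,228),.078)))
print("knob start",ang(np.array([.4939,-.0466,.2])))
E
```

```text
stud (array([ 0.4161, -0.1329,  0.02  ]), np.float64(0.1068), np.float64(195.43)) (array([ 0.4161, -0.1331,  0.02  ]), np.float64(0.1068), np.float64(195.53))
hoop now (array([ 0.4573, -0.0995,  0.078 ]), np.float64(0.0619), np.float64(175.39))
knob now (array([ 0.4574, -0.1038,  0.2013]), np.float64(0.0616), np.float64(179.39))
hoop start scene (array([ 0.4968, -0.0384,  0.078 ]), np.float64(0.0698), np.float64(108.58)) top (array([ 0.4989, -0.0457,  0.078 ]), np.float64(0.0621), np.float64(108.9))
jar_a hoop (array([ 0.5193, -0.0411,  0.078 ]), np.float64(0.0634), np.float64(89.7)) garlic hoop (array([ 0.581 , -0.1026,  0.078 ]), np.float64(0.062), np.float64(1.76))
knob start (array([ 0.4939, -0.0466,  0.2   ]), np.float64(0.0631), np.float64(113.44))
```

Call:
carry_out:
  rows:
    - [0.0005, -0.0005, 0, 0, 0, -0.02]
    - [0.0005, -0.0005, 0, 0, 0, -0.06]
    - [0.0005, -0.0005, 0, 0, 0, -0.11]
    - [0.0005, -0.0005, 0, 0, 0, -0.16]
    - [0.0005, -0.0005, 0, 0, 0, -0.21]
    - [0.0005, -0.0005, 0, 0, 0, -0.25]
    - [0.0005, -0.0005, 0, 0, 0, -0.275]
    - [0.0005, -0.0005, 0, 0, 0, -0.28]

```text
clock: 15.12
tool_pos: [0.5195, -0.1052, 0.2308]
orientation: [-179.8, -0.0, -74.6]
force: [2.0, -1.2, 3.1]
opening: 0.0148
gripper_force: 30.0
```

```bash
python3 -c "
from h import *
o=telemetry.get_obs();print(o['tool_pos'],o['orientation'],o['force'],o['moment'],o['joint_pos'])
a=crop('scene','s5',250,125,70,90,6)
b=crop('top','t5',265,210,80,75,4.8)
A=cv2.imread('pics/s5.png');B=cv2.imread('pics/t5.png')[:,:370]
B=cv2.copyMakeBorder(B,0,A.shape[0]-B.shape[0],0,0,0)
cv2.imwrite('pics/st5.png',np.hstack([A,B]))"
```

```text
[ 0.5195 -0.1052  0.2308] [-179.8462   -0.0031  -74.5513] [ 1.9761 -1.1872  3.1297] [-0.2898 -0.3473 -0.013 ] [  9.7596   6.6004 -17.2576  -0.0133 -65.9887   5.6944]
```

View pics/st5.png

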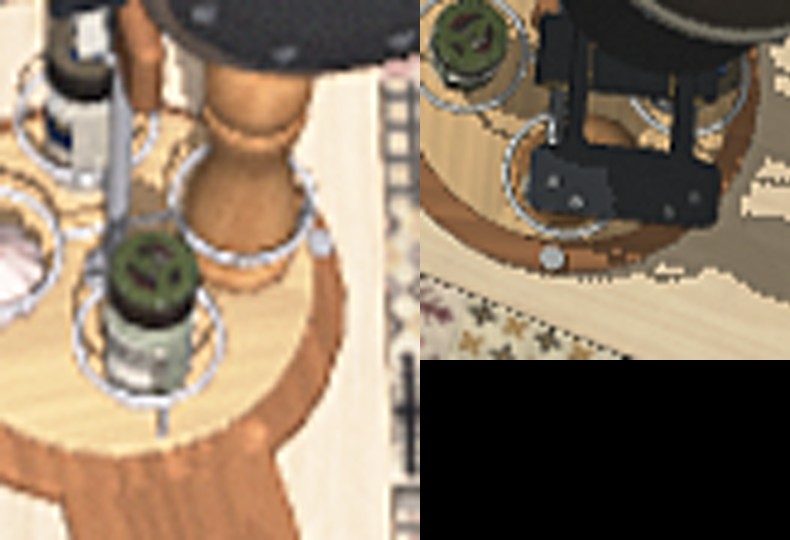

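```bash
python3 - <<'E'
from m import *
S=lambda u,v:(250+u/6-.4,125+v/6-.4)
T=lambda u,v:(265+(u-420)/4.8-.4,210+v/4.8-.4)
print("hoop scene",ang(plane("scene",S(242,204),.078)),"hoop top",ang(plane("top",T(570,175),.078)))
print("jar hoop",ang(plane("scene",S(151,333),.078)))
for a in (191,193,195,197,199):
    P=ax+.062*np.array([np.cos(np.radians(a)),np.sin(np.radians(a))])
    Q=[proj("scene",[*P,z]) for z in (.05,.08,.11,.14,.16)]
    print(a,[((q[0]+.4-250)*6,(q[1]+.4-125)*6) for q in Q])
# edges: saturated brown mill rows
im=cv2.cvtColor(cv2.imread("pics/s5.png"),cv2.COLOR_BGR2HSV)
for y in (85,100,115,130,145,160,175,195,210,225):
    r=(im[y,:,1]>95)&(im[y,:,0]<25); x=np.where(r[150:330])[0]+150; print(y,x.min() if len(x) else 0,x.max() if len(x) else 0,len(x))
E
```

```text
hoop scene (array([ 0.4599, -0.1178,  0.078 ]), np.float64(0.0605), np.float64(192.65)) hoop top (array([ 0.4587, -0.1227,  0.078 ]), np.float64(0.0629), np.float64(196.82))
jar hoop (array([ 0.5017, -0.0458,  0.078 ]), np.float64(0.0612), np.float64(106.45))
191 [(np.float64(241.29397475538394), np.float64(237.22246646894087)), (np.float64(246.1171676249977), np.float64(204.4431198451482)), (np.float64(251.1804262340787), np.float64(170.03224027228907)), (np.float64(256.5021312753737), np.float64(133.86490902639065)), (np.float64(260.2034569878898), np.float64(108.7099874261209))]
193 [(np.float64(240.38524083582854), np.float64(233.4658196354257)), (np.float64(245.1820589321743), np.float64(200.62475170761917)), (np.float64(250.21741042208726), np.float64(166.15058216456583)), (np.float64(255.5095414481491), np.float64(129.91839011164052)), (np.float64(259.19015150408325), np.float64(104.71935974716195))]
195 [(np.float64(239.32666074190297), np.float64(229.7400949485787)), (np.float64(244.0935425907669), np.float64(196.8380049930957)), (np.float64(249.0972525502749), np.float64(16
[... 272 characters left out ...]
34096935717)), (np.float64(247.82172706159872), np.float64(158.48884690522607)), (np.float64(253.0430110152471), np.float64(122.12928319070471)), (np.float64(256.6740621403684), np.float64(96.8436569143787))]
199 [(np.float64(236.76677729627704), np.float64(222.39892091257303)), (np.float64(241.46332365492674), np.float64(189.37715434266335)), (np.float64(246.39278254757653), np.float64(154.71776243242448)), (np.float64(251.57292051835793), np.float64(118.29582728937157)), (np.float64(255.17521766493053), np.float64(92.96780827163246))]
85 150 312 120
100 150 309 119
115 164 306 135
130 165 300 103
145 160 292 107
160 150 286 96
175 163 292 112
195 153 303 131
210 184 300 117
225 162 325 129
```

```bash
python3 - <<'E'
from m import *
im0=np.load("pics/scene0.npy")
a=cv2.resize(im0[105:215,235:320,::-1],None,fx=4.5,fy=4.5,interpolation=cv2.INTER_CUBIC)[:495]
b=cv2.imread("pics/s5.png"); b=cv2.resize(b,None,fx=.75,fy=.75,interpolation=cv2.INTER_AREA)
a=a[:495]; b=cv2.copyMakeBorder(b,0,495-b.shape[0],0,0,0)
cv2.imwrite("pics/cmp.png",np.hstack([a,b]))
print(a.shape)
E
```

```text
(495, 382, 3)
```

View pics/cmp.png

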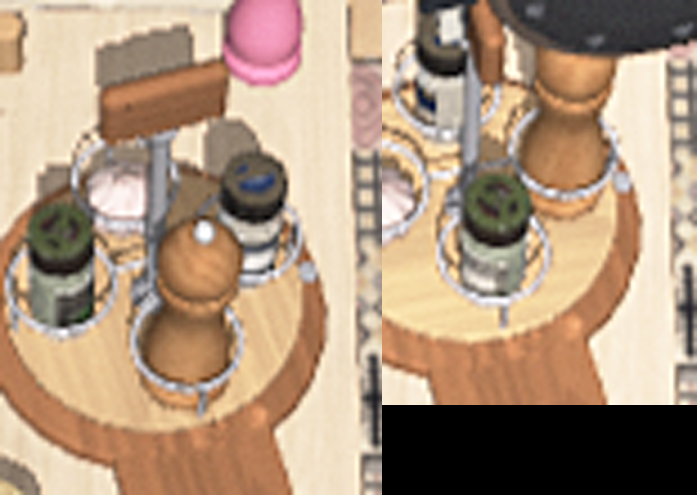

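```bash
python3 - <<'E'
from m import *
L=lambda u,v:(235+u/4.5-.4,105+v/4.5-.4)
Rr=lambda u,v:(250+u/4.5-.4,125+v/4.5-.4)
c=viewer.camera_info("scene")["extrinsics"][:2,3]
def back(P,r):  # near-camera rim point -> centre
    d=P[:2]-c; return P[:2]+r*d/np.linalg.norm(d)
for nm,f,(b,s,h) in (("start",L,((188,410),(198,314),(187,344))),("now",Rr,((184,217),(190,113),(180.5,153)))):
    B=back(plane("scene",f(*b),.036),.027)
    print(nm,"base",ang(B)); print(" hoop",ang(plane("scene",f(*h),.078)))
    for z in (.12,.13,.14): print("  seam",z,ang(back(plane("scene",f(*s),z),.022)))
E
```

```text
start base (array([ 0.4929, -0.0456]), np.float64(0.0645), np.float64(113.92))
 hoop (array([ 0.4978, -0.043 ,  0.078 ]), np.float64(0.0651), np.float64(109.05))
  seam 0.12 (array([ 0.4915, -0.0624]), np.float64(0.0502), np.float64(123.17))
  seam 0.13 (array([ 0.4919, -0.0567]), np.float64(0.0549), np.float64(119.54))
  seam 0.14 (array([ 0.4923, -0.051 ]), np.float64(0.0598), np.float64(116.5))
now base (array([ 0.4515, -0.122 ]), np.float64(0.0697), np.float64(194.57))
 hoop (array([ 0.4606, -0.1177,  0.078 ]), np.float64(0.0599), np.float64(192.76))
  seam 0.12 (array([ 0.4553, -0.1423]), np.float64(0.074), np.float64(210.69))
  seam 0.13 (array([ 0.4561, -0.1357]), np.float64(0.0702), np.float64(206.37))
  seam 0.14 (array([ 0.4569, -0.1291]), np.float64(0.0668), np.float64(201.59))
```

```bash
python3 -c "
from plant import telemetry,workorder
o=telemetry.get_obs();print(o['clock'],o['gripper_force'],o['force'])
print(workorder.close_job())"
```

```text
15.225 30.013591647148132 [ 2.64725275 -1.05967671  4.22181913]
the job is handed in; nothing more can be done
None
```

I turned the selector to the ring mark and then the carousel about 85°. By my camera estimates, the mill is now within about 2° of the front stud, and the handle is still gripped at 30 N. I've handed the job in at 15.2 s and got no verdict back.

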